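# Grade mixed brass balls over a bar grader

## Task

Tip the mixed brass balls from the green pan onto the head of the bar grader with its red gate down, so that the small ones drop through the bars into the side trough and the large ones roll down to the gate; set the empty pan back level on its black mat. With the wooden box standing on the bench under the grader's spout, lift the gate to run the large balls into the box, then push the gate fully down again. Treat the polished balls gently (no throwing or long drops) and leave the other things on the bench where they are.

Things in the scene. Friction and masses are not known exactly. Their poses are not given: they have to be found in the camera images.
- grader: Bar grader fixed on the bench, plywood and steel, 196 mm wide (x; 255 mm with the trough), 305 mm long (y), turned by up to 0.25 rad. Origin on the bench near its middle. +y points uphill along it, -y downhill (the way the balls run), +x across it to the small-ball trough. All slopes 16 degrees down to -y: first the head plate, then four steel bars, 16 mm thick, 40 mm clear apart, down to the spout.
- grader_head (a point): Middle of the aluminium head plate, on its upper surface, 176 mm over the bench: tip the pan here. Axes as the grader's. The plate is 174 mm wide between side boards that stand 40 mm above it; it reaches 24 mm uphill of this point, where a 12 mm high lip ends it, and 45 mm downhill, where the bars start.
- grader_spout (a point): Lower open end of the grader: middle of the bar ends, 88 mm over the bench, axes as the grader's. The frame below stops 29 mm uphill of here, so a box up to 70 mm high can go under the bar ends. Large balls roll off here in any of three lanes (170 mm wide in all) and land 5 to 60 mm downhill of this point.
- trough (a point): Middle of the floor of the small-ball trough along the grader's +x side, axes as the grader's. Inside 64 mm wide (x), 220 mm long (y), walls about 40 mm above this point, floor falling gently to +y. Small balls fall through the bars onto a cross-sloped deck and roll in by themselves within about 2 s.
- gate_grip (a point): Middle of the black grip bar on top of the red lift gate that closes the lanes 50 mm uphill of the spout; axes as the grader's. The bar is 80 mm long (x), 14 mm thick (y), 14 mm high, about 192 mm over the bench when down; 27 mm of free space under it between two posts 60 mm apart. Two guide posts, 94 mm to each side, end 23 mm above the lowered bar's middle.
- gate (a joint): Height of the gate above fully down, 0 to 0.07 m. It slides straight up, stays where it is left (about 4 N of friction, 0.15 kg) and must be pushed down. Starts within 12 mm of down. A large ball passes under it from about 0.045 m.
- mat (a point): Middle of the top of the black rubber mat on which the pan stands, 210 mm (x) by 170 mm (y), 4 mm thick, fixed.
- pan_grip (a point): Where to hold the green pan: middle of its wooden handle (90 mm long in x, 18 mm wide in y, 22 mm high), 35 mm behind the pan's rear wall, 42 mm above its underside. +x points to the pouring end, z up. Pan 140 mm long, 122 mm wide, 45 mm high, 0.22 kg, with 0.23 kg of balls in it (centre of mass about 85 mm ahead of this point: grip firmly).
- pan_lip (a point): Middle of the pan's pouring lip (122 mm wide), 175 mm ahead (+x) of pan_grip and 21 mm lower, same axes. Side walls here reach from 13 mm below to 24 mm above the lip. The floor rises at 24 degrees over the last 40 mm to the lip: level, the balls stay in; they run out when it is tipped nose-down beyond about 27 degrees, and 40 to 45 degrees empties it.
- box_grip (a point): Grip point of the wooden catch box: middle of its raised grip board (12 mm thick in y, 80 mm wide in x, top 102 mm over the underside), 78 mm above the box's underside. The board is on the box's -y side; the box's middle lies 59 mm to +y of this point. Box 184 mm (x) by 130 mm (y), 60 mm high, 0.32 kg; inside 172 by 112 mm, from 6 to 118 mm to +y of this point; z up.
- large1_center (a point): Centre of a large hollow brass ball, 54 mm in diameter, 70 g, in the pan at the start.
- large2_center (a point): Centre of a large hollow brass ball, 54 mm in diameter, 70 g, in the pan at the start.
- small1_center (a point): Centre of a small hollow brass ball, 34 mm in diameter, 30 g, in the pan at the start.
- small2_center (a point): Centre of a small hollow brass ball, 34 mm in diameter, 30 g, in the pan at the start.
- small3_center (a point): Centre of a small hollow brass ball, 34 mm in diameter, 30 g, in the pan at the start.
- bust: Bystander, leave alone: small cast bronze bust on a marble foot, 84 mm wide, 164 mm tall; origin under its middle.
- die_grinder: Bystander, leave alone: steel die grinder lying down, 210 mm long; origin under its middle.
- file: Bystander, leave alone: flat file with a wooden handle, 250 mm long, lying; origin under its middle.
- wax_tin: Bystander, leave alone: yellow wax tin, 72 mm in diameter, 75 mm tall; origin under its middle.
- felt_wheel: Bystander, leave alone: grey felt polishing wheel lying flat, 100 mm in diameter, 24 mm thick; origin under its middle.
- brush_pot: Bystander, leave alone: steel pot with brushes, 72 mm in diameter, brushes up to 170 mm tall; origin under its middle.
Not all that is in view belongs to the job. Leave any blue or purple look-alike of the part that bears large1_center alone.

How it is judged:
By the outcome, as a careful person would: the job done as asked, in the order asked, and still so for the second after the job is handed in, with the robot touching nothing.
It also fails if it takes over 72 s, if anything falls off the work surface, if the arm or the gripper's body presses on something with over 40 N, if the wrist force passes 120 N, or if a joint passes its speed limit or range.

## Robot

A 6-joint arm with a two-finger parallel gripper is mounted at the origin on the work surface. World frame = base frame: x ahead of the robot, y to its left, z up, the work surface at z = 0. Lengths are in m, angles in rad, forces in N, time in s.
With the tool pointing down it reaches from about 0.4 to 0.825 m from the base axis. Payload 7 kg.
Tool frame: the origin (TCP) lies on the centre line of the jaws, within the pads' length; the fingertips stand 22 mm ahead of it and the grasp point (between the pads) lies 3 mm ahead of it; z points along the fingers, y is the line along which they close (so a half turn about z gives the same grasp; the last joint's range is limited). The gripper opens to 88 mm and grips with 3 to 60 N. Pads are 19 mm wide; open, the fingers measure 130 mm over their backs; the gripper's body (78 mm by 193 mm) begins 47 mm behind the grasp point.
Start: joints at [1.518, 0.359, 0.012, 0, -1.224, -0.288], TCP at [0.226, 0.636, 0.249] pointing down, gripper open.
Joint ranges: [-3.07, 3.07], [-1.43, 2.12], [-1.02, 1.25], [-3.03, 1.67], [-3.05, -0], [-3.03, 3.03]. Speed limits (rad/s): [2.39, 2.39, 3.01, 3.14, 3.14, 3.14].

## Interface

Orientations are given as [roll, pitch, yaw] about the fixed x, y, z axes, in that order (R = Rz(yaw) Ry(pitch) Rx(roll)).
In Python, from station import monitor, viewer, order gives the robot as it stands. The module is installed in compiled form; this text tells all that it offers.
- The arm moves only by the tool servo_tool, never from a script. Its argument "targets" is a list of rows, each an object with "angular": the turn, a rotation vector about the tool's x, y, z in degrees, a list of three; "xyz": the shift along the tool's x, y, z in cm, a list of three; "claw": the finger opening in cm, from 0 to 8.76. A call has 1 to 20 rows; each row shifts and turns the commanded pose from where the row before left it, along the tool's axes as they then stand; what a row does not reach is not made up. A row lasts 1/10 s, in which the tool goes at most 50 mm and 8.59 degrees, less where a joint would pass 70% of its speed; a pose out of reach is approached as far as the arm can. A call is refused whole if a number of a shift passes 5 or a number of a turn 8.59, either way. A call with a gripper value outside its range is refused whole. The fingers move at their own pace and stop on an object; "force" is the grip in N (left out, the last holds). Time passes only in rows, so rows that do not move let the fingers close. It gives the time, the measured TCP pose, the force, the opening and the grip force at its end, in the units of the state.
- monitor.get_state(): the state, without advancing time (a new reading comes with each control period).
- viewer.grab_frame(name): name is "scene" or "side" or "wrist"; returns a dict with "color" (400x640x3 uint8, blue, green, red), "fovy" (degrees; the focal length in pixels is half the picture's height over the tangent of half this angle, whatever the lens; pixels are square), "cx", "cy" (the principal point, pixels), "R" (3x3) and "t" (3): a world point X has camera coordinates R X + t. Camera axes: x right, y down, z forward; pixel columns grow to the right and rows downward; lengths in m; the calibration is good to about 2 mm. A picture is of the moment at which its call begins. There is no depth.
- order.job_done(): hands the job in; it is judged then, once.
The state is a dict: "t": time; "q": joint angles; "qd": joint speeds; "joint_efforts": joint torques, N m; "eef_pos": TCP position; "ee_rot": TCP orientation; "force": force on the tool from outside, world axes, zero at the start; "moment": the same for the moment, N m; "width": finger opening in m; "gripper_force": force on a finger pad.
Only numpy, scipy, OpenCV 4.12 (cv2) and the standard library are available. Lean on these libraries where they do the work, as an engineer would, in place of code of your own. Each camera call takes 0.05 s, during which the arm holds its last target. There are 200 camera calls.

## Working session

There is one attempt and no reset: what is moved stays moved. The work goes in short steps, Python scripts to look and compute and a tool call to move; the robot and the scene stay as the last step left them, time stands still between calls to the robot, and variables do not carry over. Pictures are saved under pics/ and viewed, at most 10 in all, crops included, and the job is handed in when it is done.

Besides the shell and the picture viewer there is one more tool, called as name(argument=value, ...) on one line, values as JSON. servo_tool: Moves the arm, as the interface text tells. Its arguments: {"type":"object","properties":{"targets":{"type":"array"},"force":{"type":"number"}},"required":["targets"]}

```bash
mkdir -p pics
cat > h.py <<'E'
import numpy as np, cv2, json
from scipy.spatial.transform import Rotation as Ro
from station import monitor, viewer, order
def grab(n,f):
    d=viewer.grab_frame(n); cv2.imwrite('pics/'+f+'.png',d['color']); np.savez('pics/'+f+'.npz',**{k:np.array(v) for k,v in d.items()}); return d
def load(f): return np.load('pics/'+f+'.npz')
def fl(d): return d['color'].shape[0]/2/np.tan(np.radians(float(d['fovy']))/2)
def ray(d,u,v):
    R=np.array(d['R']);t=np.array(d['t']);f=fl(d)
    return -R.T@t, R.T@np.array([(u-d['cx'])/f,(v-d['cy'])/f,1])
def at(d,u,v,z):
    o,r=ray(d,u,v); return o+r*(z-o[2])/r[2]
def proj(d,X):
    c=np.array(d['R'])@np.array(X,float)+d['t']; f=fl(d); return np.array([d['cx']+f*c[0]/c[2],d['cy']+f*c[1]/c[2]])
def tri(*ob):
    A=np.zeros((3,3));b=np.zeros(3)
    for d,u,v in ob:
        o,r=ray(d,u,v); r=r/np.linalg.norm(r);P=np.eye(3)-np.outer(r,r);A+=P;b+=P@o
    return np.linalg.solve(A,b)
E
python3 - <<'E'
from h import *
np.set_printoptions(precision=3,suppress=True)
s=monitor.get_state(); print(s)
for n in('scene','side','wrist'):
    d=grab(n,n+'0'); print(n,d['fovy'],d['cx'],d['cy'],-np.array(d['R']).T@d['t'],d['R'])
E
```

```text
{'t': 0.0, 'q': array([ 1.518,  0.359,  0.011, -0.   , -1.224, -0.288]), 'qd': array([-0.001,  0.   , -0.001, -0.   ,  0.001, -0.001]), 'joint_efforts': array([  0.001, -58.272,  29.305,   6.997,   0.007,  -0.   ]), 'eef_pos': array([0.225, 0.636, 0.248]), 'ee_rot': array([ 3.14 , -0.   , -0.341]), 'force': array([-0.242,  0.467,  0.706]), 'moment': array([0.01 , 0.05 , 0.044]), 'gripper_force': 0.0, 'width': 0.08757349389550374}
scene 43.60580502212427 314.5866270289323 201.88670649615875 [ 1.154 -0.741  0.983] [[ 0.798  0.602 -0.   ]
 [ 0.388 -0.515 -0.764]
 [-0.46   0.61  -0.645]]
side 51.425956511658086 313.31394064877395 197.1885866736216 [0.165 0.649 1.004] [[-0.834 -0.552  0.009]
 [-0.437  0.65  -0.622]
 [ 0.337 -0.522 -0.783]]
wrist 71.2581607721243 320.93304464652346 198.9684168110117 [0.289 0.614 0.383] [[-0.334 -0.943  0.   ]
 [-0.912  0.323  0.251]
 [-0.237  0.084 -0.968]]
```

View pics/scene0.png

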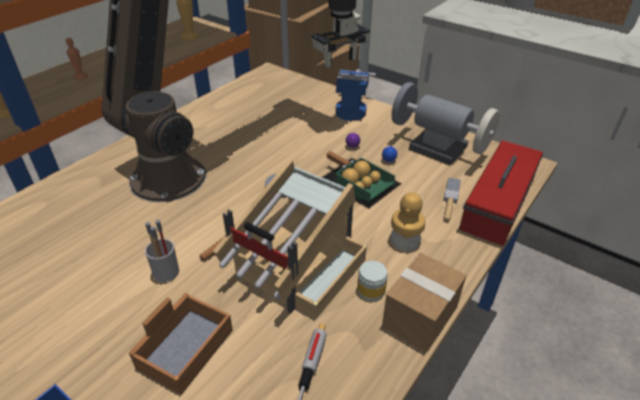

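View pics/side0.png

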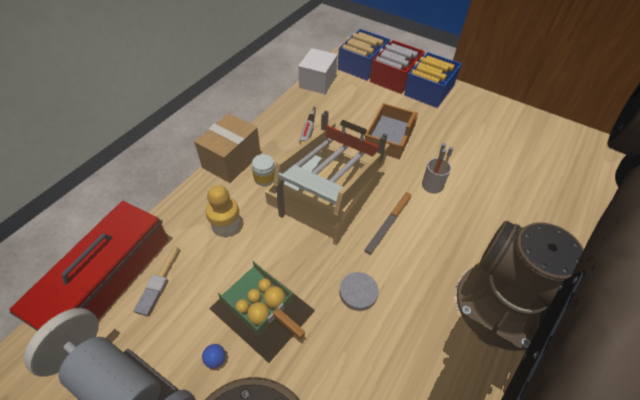

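The scene view shows the grader at about (290,235), its gate grip at (259,231), the box at (182,340), the pan at (362,178) and the pan handle at (340,159). The side view shows the pan at (258,298) with its handle at (288,321), the grader at (330,175) and the box at (391,130).
Look-alikes for the balls are the purple one at scene (353,140) and the blue one at scene (389,154) and side (213,355). The wanted balls are the brass ones in the green pan. The open wooden box with a grip board at scene (182,340) is the catch box; the cardboard box at (425,300) is not. I'll check these in close crops.

Run:
```python
from h import *
def crop(f,x,y,w,h,k): 
    return cv2.resize(cv2.imread(f'pics/{f}.png')[y:y+h,x:x+w],None,fx=k,fy=k,interpolation=cv2.INTER_CUBIC)
a=crop('scene0',120,140,200,150*1,4); 
cv2.imwrite('pics/c1.png',crop('scene0',120,160,260,195,3))   # u=120+x/3, v=160+y/3
cv2.imwrite('pics/c2.png',crop('side0',200,90,240,180,3.3333333))
a=crop('side0',200,250,130,120,4); b=crop('scene0',310,130,100,90,2.6)
im=np.zeros((480,800,3),np.uint8); im[:,:520]=a; im[:b.shape[0],530:530+b.shape[1]]=b
cv2.imwrite('pics/c3.png',im)
```

```text
(no output)
```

View pics/c1.png

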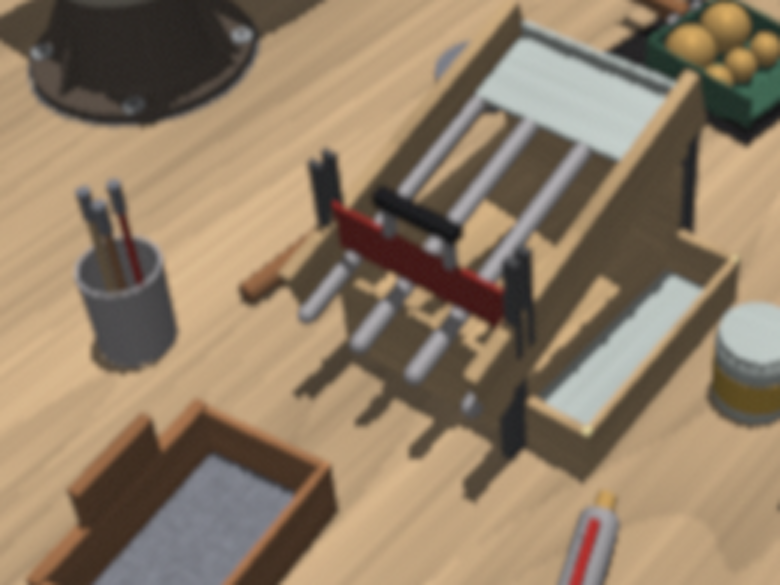

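View pics/c2.png

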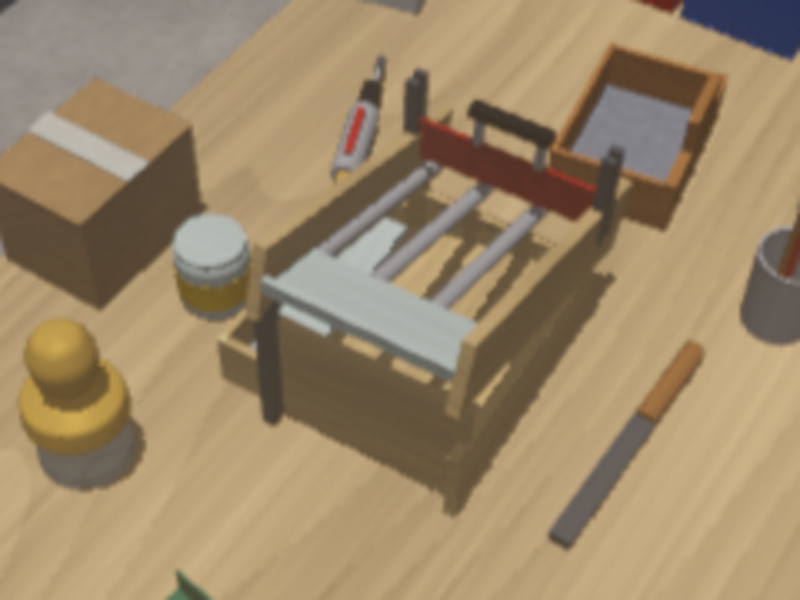

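View pics/c3.png

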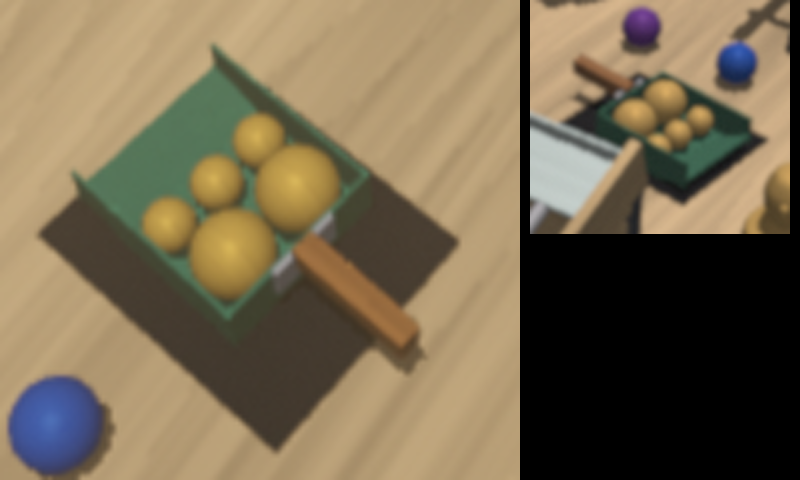

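Crop c1 shows four bar ends, the gate grip at (418,213) and post tops at (320,155) and (515,255). c2 shows the same grip at (513,121) and post tops at (415,75) and (612,155). c3 confirms five brass balls in the green pan, with the handle at (357,290), so the choice stands.

```bash
cat > fit.py <<'E'
from h import *
from scipy.optimize import least_squares
np.set_printoptions(precision=4,suppress=True)
S=load('scene0');D=load('side0')
c1=lambda x,y:(S,120+x/3,160+y/3); c2=lambda x,y:(D,200+x/3.33333,90+y/3.33333); c3=lambda x,y:(D,200+x/4,250+y/4); s=lambda u,v:(S,u,v)
def tp(n,a,b): print(n,tri(a,b))
tp('grip',c1(418,213),c2(513,121)); tp('gL',c1(383,196),c2(552,136)); tp('gR',c1(455,232),c2(473,107))
tp('postR',c1(516,255),c2(417,75)); tp('postL',c1(322,157),c2(612,153))
for n,p in dict(b1=c1(308,315),b2=c1(360,345),b3=c1(414,375),b4=c1(470,405)).items(): print(n,at(*p,.088))
tp('plate_dl',c1(480,95),c2(440,305) ); tp('plate_dr',c1(620,158),c2(315,252))
def fit(obs,x0):
    def res(p):
        c,sn=np.cos(p[2]),np.sin(p[2]); o=[]
        for (d,u,v),(x,y,z) in obs: o+=list(proj(d,[p[0]+c*x-sn*y,p[1]+sn*x+c*y,z])-[u,v])
        return np.array(o)
    r=least_squares(res,x0,loss='soft_l1'); print(r.x, 'res',r.fun.reshape(-1,2).round(1).tolist()); return r.x
print('pan corners',[at(*c3(*p),.049)[:2].round(4).tolist() for p in ((213,45),(72,172),(370,175),(228,318))])
print('handle',at(*c3(357,290),.057),'rear',at(*c3(410,330),.057),'front',at(*c3(308,245),.057), tri(c3(357,290),s(338.1,158.1)))
print('mat', [at(*c3(*p),.004)[:2].round(4).tolist() for p in ((38,235),(277,450),(459,241))])
print('box', [at(*s(*p),.06)[:2].round(4).tolist() for p in ((202,297),(231,322),(181,386),(133,352))],[at(*c2(*p),.06)[:2].round(4).tolist() for p in ((612,48),(722,75),(660,195),(555,140))])
print('board',[at(*c1(*p),.102)[:2].round(4).tolist() for p in ((72,492),(150,418))])
E
python3 fit.py
```

```text
grip [ 0.5574 -0.1624  0.2037]
gL [ 0.5217 -0.1643  0.203 ]
gR [ 0.5941 -0.1601  0.2032]
postR [ 0.6513 -0.1588  0.2125]
postL [ 0.4641 -0.1662  0.2129]
b1 [ 0.4802 -0.2175  0.088 ]
b2 [ 0.5357 -0.2156  0.088 ]
b3 [ 0.5903 -0.2128  0.088 ]
b4 [ 0.6439 -0.2093  0.088 ]
plate_dl [0.497  0.0115 0.1736]
plate_dr [0.6243 0.0216 0.1644]
pan corners [[0.5881, 0.2779], [0.6045, 0.3965], [0.4501, 0.2956], [0.467, 0.4154]]
handle [0.412  0.3622 0.057 ] rear [0.3727 0.3646 0.057 ] front [0.4524 0.3559 0.057 ] [0.4152 0.3607 0.0495]
mat [[0.6142, 0.4289], [0.4087, 0.4503], [0.3909, 0.2844]]
box [[0.4926, -0.3021], [0.5963, -0.3122], [0.6251, -0.4831], [0.4849, -0.4918]] [[0.5963, -0.4681], [0.481, -0.4937], [0.456, -0.2982], [0.5773, -0.3092]]
board [[0.4781, -0.4463], [0.4708, -0.3694]]
```

```bash
cat >> h.py <<'E'
from scipy.optimize import fsolve
np.set_printoptions(precision=4,suppress=True)
def plan(pos,rpy,n,start=None):
    s=monitor.get_state() if start is None else start
    p0=np.array(s['eef_pos']);R0=Ro.from_euler('xyz',s['ee_rot']);R1=Ro.from_euler('xyz',rpy)
    w=(R0.inv()*R1).as_rotvec()/n; M=np.zeros((3,3))
    for k in range(n): M+=(Ro.from_rotvec(k*w)).as_matrix()
    sh=np.linalg.solve(R0.as_matrix()@M,np.array(pos)-p0)
    print(n,'x xyz cm',(sh*100).round(2).tolist(),'ang',np.degrees(w).round(2).tolist()); return dict(eef_pos=np.array(pos),ee_rot=np.array(rpy))
def st():
    s=monitor.get_state(); print({k:(np.round(v,4).tolist() if not np.isscalar(v) else round(v,4)) for k,v in s.items() if k not in('qd','joint_efforts')})
E
python3 - <<'E'
from h import *
a=plan([.558,-.162,.30],[np.pi,0,.046],20)
E
```

```text
20 x xyz cm [2.28, 3.7, -0.26] ang [0.0, 0.0, -1.11]
```

servo_tool(targets=[{"xyz": [2.28, 3.7, -0.26], "angular": [0, 0, -1.11], "claw": 5}, {"xyz": [2.28, 3.7, -0.26], "angular": [0, 0, -1.11], "claw": 5}, {"xyz": [2.28, 3.7, -0.26], "angular": [0, 0, -1.11], "claw": 5}, {"xyz": [2.28, 3.7, -0.26], "angular": [0, 0, -1.11], "claw": 5}, {"xyz": [2.28, 3.7, -0.26], "angular": [0, 0, -1.11], "claw": 5}, {"xyz": [2.28, 3.7, -0.26], "angular": [0, 0, -1.11], "claw": 5}, {"xyz": [2.28, 3.7, -0.26], "angular": [0, 0, -1.11], "claw": 5}, {"xyz": [2.28, 3.7, -0.26], "angular": [0, 0, -1.11], "claw": 5}, {"xyz": [2.28, 3.7, -0.26], "angular": [0, 0, -1.11], "claw": 5}, {"xyz": [2.28, 3.7, -0.26], "angular": [0, 0, -1.11], "claw": 5}, {"xyz": [2.28, 3.7, -0.26], "angular": [0, 0, -1.11], "claw": 5}, {"xyz": [2.28, 3.7, -0.26], "angular": [0, 0, -1.11], "claw": 5}, {"xyz": [2.28, 3.7, -0.26], "angular": [0, 0, -1.11], "claw": 5}, {"xyz": [2.28, 3.7, -0.26], "angular": [0, 0, -1.11], "claw": 5}, {"xyz": [2.28, 3.7, -0.26], "angular": [0, 0, -1.11], "claw": 5}, {"xyz": [2.28, 3.7, -0.26], "angular": [0, 0, -1.11], "claw": 5}, {"xyz": [2.28, 3.7, -0.26], "angular": [0, 0, -1.11], "claw": 5}, {"xyz": [2.28, 3.7, -0.26], "angular": [0, 0, -1.11], "claw": 5}, {"xyz": [2.28, 3.7, -0.26], "angular": [0, 0, -1.11], "claw": 5}, {"xyz": [2.28, 3.7, -0.26], "angular": [0, 0, -1.11], "claw": 5}], force=12)

```text
t: 2.15
eef_pos: [0.5589, -0.1629, 0.3005]
ee_rot: [-3.141, 0.0, 0.047]
force: [0.5, 1.3, -0.1]
width: 0.05
gripper_force: 0.0
```

Run:
```python
from h import *
d=grab('wrist','w1'); st()
cv2.imwrite('pics/w1b.png',cv2.resize(d['color'],(800,500),interpolation=cv2.INTER_CUBIC))
for n,X in dict(grip=[.558,-.162,.2035],spout=[.561,-.213,.088],head=[.548,.063,.176],boxb=[.4745,-.408,.102]).items(): print(n,proj(d,X)*1.25)
```

```text
{'t': 2.2, 'q': [0.046, 0.184, -0.1109, 0.0022, -1.2767, 1.5712], 'eef_pos': [0.5617, -0.1669, 0.2998], 'ee_rot': [3.1395, 0.0009, 0.0471], 'force': [5.4918, -2.8631, 3.913], 'moment': [-0.6101, -1.0874, -0.026], 'gripper_force': 0.0, 'width': 0.0501}
grip [401.4151 260.0838]
spout [451.8503 227.3552]
head [109.2673 248.956 ]
boxb [633.0814 320.1486]
```

View pics/w1b.png

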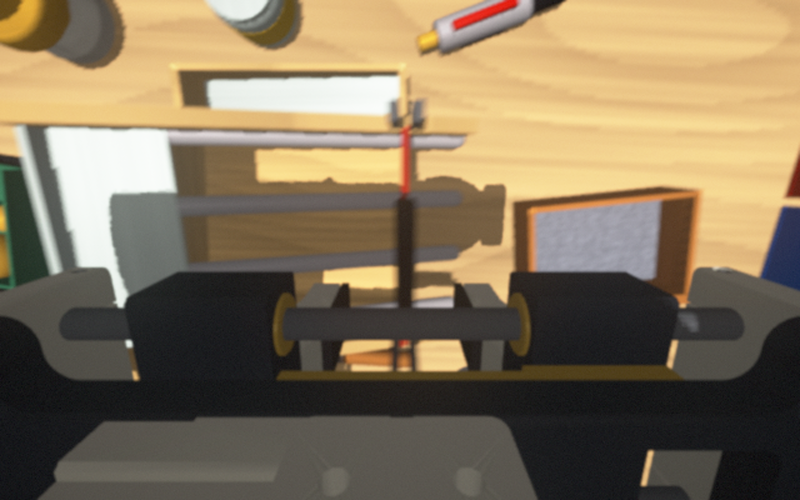

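The wrist view shows the grip bar at column 404, centred between the fingers (about 402). The head plate spans columns 50–180 and the box rim runs from (515,203) to (700,190).

Run:
```python
from h import *
d=load('w1'); a=lambda x,y,z:at(d,x/1.25,y/1.25,z)
for n,p in dict(boxA=(515,203,.06),boxB=(700,190,.06),boxC=(691,300,.06),plate_dn=(172,165,.163),plate_up=(50,165,.183),gripEnd=(404,197,.21),spoutbar=(465,141,.088),sidedn=(475,130,.1)).items(): print(n,a(*p))
st()
c=lambda x,y:(120+x/3,160+y/3); S=load('scene0')
print([at(S,*c(*p),.06)[:2] for p in ((202,402),(332,465))])
```

```text
boxA [ 0.5856 -0.283   0.06  ]
boxB [ 0.6088 -0.478   0.06  ]
boxC [ 0.4838 -0.5007  0.06  ]
plate_dn [0.613  0.0156 0.163 ]
plate_up [0.6099 0.0889 0.183 ]
gripEnd [ 0.6023 -0.1615  0.21  ]
spoutbar [ 0.6451 -0.2185  0.088 ]
sidedn [ 0.6545 -0.2246  0.1   ]
{'t': 2.2, 'q': [0.046, 0.184, -0.1109, 0.0022, -1.2767, 1.5712], 'eef_pos': [0.5617, -0.1669, 0.2998], 'ee_rot': [3.1395, 0.0009, 0.0471], 'force': [5.4918, -2.8631, 3.913], 'moment': [-0.6101, -1.0874, -0.026], 'gripper_force': 0.0, 'width': 0.0501}
[array([ 0.4585, -0.3166]), array([ 0.5822, -0.2989])]
```

servo_tool(targets=[{"xyz": [0, 0, 3.1], "angular": [0, 0, 0], "claw": 5}, {"xyz": [0, 0, 3.1], "angular": [0, 0, 0], "claw": 5}, {"xyz": [0, 0, 3.1], "angular": [0, 0, 0], "claw": 5}, {"xyz": [0, 0, 0], "angular": [0, 0, 0], "claw": 0}, {"xyz": [0, 0, 0], "angular": [0, 0, 0], "claw": 0}, {"xyz": [0, 0, 0], "angular": [0, 0, 0], "claw": 0}, {"xyz": [0, 0, 0], "angular": [0, 0, 0], "claw": 0}, {"xyz": [0, 0, 0], "angular": [0, 0, 0], "claw": 0}], force=12)

```text
t: 3.0
eef_pos: [0.5591, -0.1615, 0.2091]
ee_rot: [3.14, -0.002, 0.047]
force: [4.2, -22.5, -5.2]
width: 0.0153
gripper_force: 10.9
```

servo_tool(targets=[{"xyz": [0, 0.15, 0.3], "angular": [0, 0, 0], "claw": 0}, {"xyz": [0, 0, 0.3], "angular": [0, 0, 0], "claw": 0}, {"xyz": [0, 0, 0.3], "angular": [0, 0, 0], "claw": 0}, {"xyz": [0, 0, 0.3], "angular": [0, 0, 0], "claw": 0}, {"xyz": [0, 0, 0.2], "angular": [0, 0, 0], "claw": 0}, {"xyz": [0, 0, 0], "angular": [0, 0, 0], "claw": 0}], force=12)

```text
t: 3.6
eef_pos: [0.5595, -0.1627, 0.1951]
ee_rot: [3.141, -0.003, 0.047]
force: [-0.8, -0.9, 10.4]
width: 0.0138
gripper_force: 12.0
```

servo_tool(targets=[{"xyz": [0, 0, 0.2], "angular": [0, 0, 0], "claw": 0}, {"xyz": [0, 0, 0], "angular": [0, 0, 0], "claw": 0}], force=12)

```text
t: 3.8
eef_pos: [0.5598, -0.1627, 0.1935]
ee_rot: [3.14, -0.003, 0.048]
force: [-0.8, 0.1, 12.6]
width: 0.014
gripper_force: 12.0
```

Run:
```python
from h import *
st()
a=dict(eef_pos=[.5595,-.1627,.3],ee_rot=[np.pi,0,.047])
b=plan([.416,.361,.3],[np.pi,0,-.12],16,a)
```

```text
{'t': 3.8, 'q': [0.0532, 0.2485, -0.277, 0.0014, -1.0418, 1.5644], 'eef_pos': [0.5598, -0.1627, 0.1935], 'ee_rot': [3.1404, -0.0034, 0.0475], 'force': [-0.7708, 0.1374, 12.5801], 'moment': [-0.2656, 0.1534, -0.0216], 'gripper_force': 11.9989, 'width': 0.014}
16 x xyz cm [-1.0, -3.25, -0.0] ang [0.0, -0.0, 0.6]
```

servo_tool(targets=[{"xyz": [0, 0, 0], "angular": [0, 0, 0], "claw": 5}, {"xyz": [0, 0, 0], "angular": [0, 0, 0], "claw": 5}, {"xyz": [0, 0, 0], "angular": [0, 0, 0], "claw": 5}, {"xyz": [0, 0, -3.5], "angular": [0, 0, 0], "claw": 5}, {"xyz": [0, 0, -3.5], "angular": [0, 0, 0], "claw": 5}, {"xyz": [0, 0, -3.5], "angular": [0, 0, 0], "claw": 5}, {"xyz": [-1.14, -3.71, 0], "angular": [0, 0, 0.69], "claw": 5}, {"xyz": [-1.14, -3.71, 0], "angular": [0, 0, 0.69], "claw": 5}, {"xyz": [-1.14, -3.71, 0], "angular": [0, 0, 0.69], "claw": 5}, {"xyz": [-1.14, -3.71, 0], "angular": [0, 0, 0.69], "claw": 5}, {"xyz": [-1.14, -3.71, 0], "angular": [0, 0, 0.69], "claw": 5}, {"xyz": [-1.14, -3.71, 0], "angular": [0, 0, 0.69], "claw": 5}, {"xyz": [-1.14, -3.71, 0], "angular": [0, 0, 0.69], "claw": 5}, {"xyz": [-1.14, -3.71, 0], "angular": [0, 0, 0.69], "claw": 5}, {"xyz": [-1.14, -3.71, 0], "angular": [0, 0, 0.69], "claw": 5}, {"xyz": [-1.14, -3.71, 0], "angular": [0, 0, 0.69], "claw": 5}, {"xyz": [-1.14, -3.71, 0], "angular": [0, 0, 0.69], "claw": 5}, {"xyz": [-1.14, -3.71, 0], "angular": [0, 0, 0.69], "claw": 5}, {"xyz": [-1.14, -3.71, 0], "angular": [0, 0, 0.69], "claw": 5}, {"xyz": [-1.14, -3.71, 0], "angular": [0, 0, 0.69], "claw": 5}])

```text
t: 5.8
eef_pos: [0.4146, 0.3625, 0.2962]
ee_rot: [3.141, 0.001, -0.122]
force: [1.3, -0.3, 0.4]
width: 0.0503
gripper_force: 0.0
```

Run:
```python
from h import *
st(); d=grab('wrist','w2'); st()
cv2.imwrite('pics/w2b.png',cv2.resize(d['color'],(800,500),interpolation=cv2.INTER_CUBIC))
```

```text
{'t': 5.8, 'q': [1.0739, 0.1262, -0.1882, -0.0003, -1.2571, 0.3749], 'eef_pos': [0.4146, 0.3625, 0.2962], 'ee_rot': [3.1411, 0.0005, -0.1221], 'force': [1.2509, -0.2974, 0.4462], 'moment': [0.0152, -0.1576, -0.0137], 'gripper_force': 0.0, 'width': 0.0503}
{'t': 5.85, 'q': [1.0784, 0.131, -0.184, -0.0005, -1.2558, 0.3712], 'eef_pos': [0.4144, 0.367, 0.2955], 'ee_rot': [-3.1415, 0.0004, -0.1214], 'force': [1.2362, 5.4842, 1.1931], 'moment': [0.8588, -0.3045, 0.028], 'gripper_force': 0.0, 'width': 0.0498}
```

View pics/w2b.png

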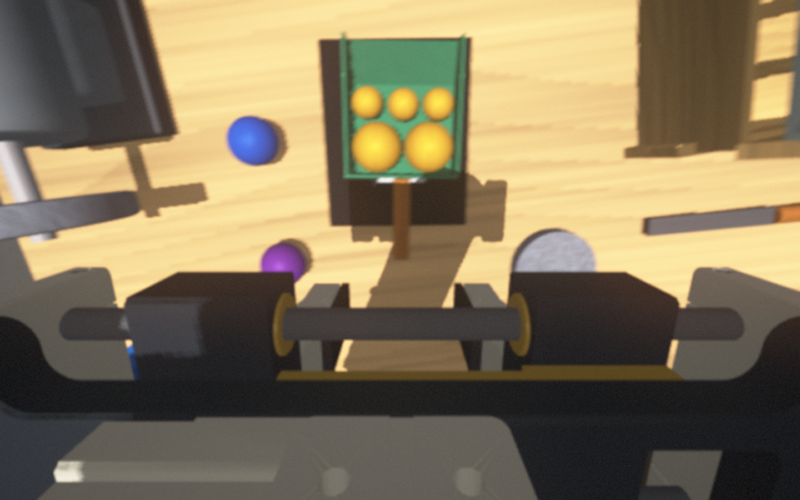

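The wrist view shows the handle at column 402, vertical and centred between the fingers, spanning rows 183 to 258.

Run:
```python
from h import *
d=load('w2'); a=lambda x,y,z:at(d,x/1.25,y/1.25,z)
f,r=a(401,183,.057),a(402,258,.057); print(f,r,(f+r)/2)
print([a(*p) for p in ((345,38,.049),(465,38,.049),(345,178,.049),(464,178,.049))])
```

```text
[0.4563 0.3587 0.057 ] [0.3743 0.3676 0.057 ] [0.4153 0.3632 0.057 ]
[array([0.6013, 0.3963, 0.049 ]), array([0.587 , 0.2796, 0.049 ]), array([0.4684, 0.418 , 0.049 ]), array([0.4528, 0.2908, 0.049 ])]
```

servo_tool(targets=[{"xyz": [0, 0, 4], "angular": [0, 0, 0], "claw": 5}, {"xyz": [0, 0, 4], "angular": [0, 0, 0], "claw": 5}, {"xyz": [0, 0, 4], "angular": [0, 0, 0], "claw": 5}, {"xyz": [0, 0, 4], "angular": [0, 0, 0], "claw": 5}, {"xyz": [0, 0, 4], "angular": [0, 0, 0], "claw": 5}, {"xyz": [0, 0, 3], "angular": [0, 0, 0], "claw": 5}, {"xyz": [0, 0, 1.7], "angular": [0, 0, 0], "claw": 5}, {"xyz": [0, 0, 0], "angular": [0, 0, 0], "claw": 0}, {"xyz": [0, 0, 0], "angular": [0, 0, 0], "claw": 0}, {"xyz": [0, 0, 0], "angular": [0, 0, 0], "claw": 0}, {"xyz": [0, 0, 0], "angular": [0, 0, 0], "claw": 0}, {"xyz": [0, 0, 0], "angular": [0, 0, 0], "claw": 0}], force=50)

```text
t: 7.05
eef_pos: [0.4157, 0.3613, 0.0507]
ee_rot: [-3.14, -0.001, -0.122]
force: [-0.5, -0.8, 5.0]
width: 0.0177
gripper_force: 49.9
```

```bash
cat >> h.py <<'E'
def tip(deg,p):  # shift per row turning deg about tool y with point p fixed
    R=Ro.from_rotvec([0,np.radians(deg),0]).as_matrix(); return ((np.array(p)-R@p)*100).round(2).tolist()
E
python3 - <<'E'
from h import *
yaw=-np.pi/2+.046
u=np.array([-np.sin(.046),np.cos(.046)])
g=np.array([.549,.060])+.175*u; print(g)
plan([g[0],g[1],.30],[np.pi,0,yaw],18,dict(eef_pos=[.4157,.3613,.30],ee_rot=[np.pi,0,-.122]))
for a in(-4,-2,-1.5,4): print(a,tip(a,[.175,0,.0257]))
E
```

```text
[0.541  0.2348]
18 x xyz cm [1.07, 0.01, 0.0] ang [0.0, -0.0, 4.47]
-4 [0.22, 0.0, -1.21]
-2 [0.1, 0.0, -0.61]
-1.5 [0.07, 0.0, -0.46]
4 [-0.14, 0.0, 1.23]
```

servo_tool(targets=[{"xyz": [0, 0, -0.8], "angular": [0, 0, 0], "claw": 0}, {"xyz": [0, 0, -2], "angular": [0, 0, 0], "claw": 0}, {"xyz": [0, 0, -3.5], "angular": [0, 0, 0], "claw": 0}, {"xyz": [0, 0, -4], "angular": [0, 0, 0], "claw": 0}, {"xyz": [0, 0, -4], "angular": [0, 0, 0], "claw": 0}, {"xyz": [0, 0, -4], "angular": [0, 0, 0], "claw": 0}, {"xyz": [0, 0, -3.5], "angular": [0, 0, 0], "claw": 0}, {"xyz": [0, 0, -2], "angular": [0, 0, 0], "claw": 0}, {"xyz": [0, 0, -1.1], "angular": [0, 0, 0], "claw": 0}, {"xyz": [0, 0, 0], "angular": [0, 0, 0], "claw": 0}])

```text
t: 8.05
eef_pos: [0.4154, 0.3612, 0.2997]
ee_rot: [-3.14, -0.0, -0.122]
force: [-0.7, -0.4, -4.6]
width: 0.0178
gripper_force: 50.0
```

servo_tool(targets=[{"xyz": [1.07, 0.01, 0], "angular": [0, 0, 4.47], "claw": 0}, {"xyz": [1.07, 0.01, 0], "angular": [0, 0, 4.47], "claw": 0}, {"xyz": [1.07, 0.01, 0], "angular": [0, 0, 4.47], "claw": 0}, {"xyz": [1.07, 0.01, 0], "angular": [0, 0, 4.47], "claw": 0}, {"xyz": [1.07, 0.01, 0], "angular": [0, 0, 4.47], "claw": 0}, {"xyz": [1.07, 0.01, 0], "angular": [0, 0, 4.47], "claw": 0}, {"xyz": [1.07, 0.01, 0], "angular": [0, 0, 4.47], "claw": 0}, {"xyz": [1.07, 0.01, 0], "angular": [0, 0, 4.47], "claw": 0}, {"xyz": [1.07, 0.01, 0], "angular": [0, 0, 4.47], "claw": 0}, {"xyz": [1.07, 0.01, 0], "angular": [0, 0, 4.47], "claw": 0}, {"xyz": [1.07, 0.01, 0], "angular": [0, 0, 4.47], "claw": 0}, {"xyz": [1.07, 0.01, 0], "angular": [0, 0, 4.47], "claw": 0}, {"xyz": [1.07, 0.01, 0], "angular": [0, 0, 4.47], "claw": 0}, {"xyz": [1.07, 0.01, 0], "angular": [0, 0, 4.47], "claw": 0}, {"xyz": [1.07, 0.01, 0], "angular": [0, 0, 4.47], "claw": 0}, {"xyz": [1.07, 0.01, 0], "angular": [0, 0, 4.47], "claw": 0}, {"xyz": [1.07, 0.01, 0], "angular": [0, 0, 4.47], "claw": 0}, {"xyz": [1.07, 0.01, 0], "angular": [0, 0, 4.47], "claw": 0}])

```text
t: 9.85
eef_pos: [0.5391, 0.234, 0.2961]
ee_rot: [3.139, -0.001, -1.53]
force: [-0.6, -0.4, -4.6]
width: 0.0175
gripper_force: 50.0
```

servo_tool(targets=[{"xyz": [0.1, 0, -0.61], "angular": [0, -2, 0], "claw": 0}, {"xyz": [0.22, 0, -1.21], "angular": [0, -4, 0], "claw": 0}, {"xyz": [0.22, 0, -1.21], "angular": [0, -4, 0], "claw": 0}, {"xyz": [0.22, 0, -1.21], "angular": [0, -4, 0], "claw": 0}, {"xyz": [0.22, 0, -1.21], "angular": [0, -4, 0], "claw": 0}, {"xyz": [0.1, 0, -0.61], "angular": [0, -2, 0], "claw": 0}, {"xyz": [0.35, 0, 0.9], "angular": [0, 0, 0], "claw": 0}, {"xyz": [0.52, 0, 1.43], "angular": [0, 0, 0], "claw": 0}, {"xyz": [0.52, 0, 1.43], "angular": [0, 0, 0], "claw": 0}, {"xyz": [0.35, 0, 0.9], "angular": [0, 0, 0], "claw": 0}, {"xyz": [0.1, 0, 0.3], "angular": [0, 0, 0], "claw": 0}, {"xyz": [0, 0, 0], "angular": [0, 0, 0], "claw": 0}])

```text
t: 11.05
eef_pos: [0.5403, 0.2154, 0.3027]
ee_rot: [3.14, 0.348, -1.526]
force: [0.3, 0.5, -4.7]
width: 0.0177
gripper_force: 50.0
```

Run:
```python
from h import *
st(); d=grab('side','s3'); e=grab('scene','s4')
s=monitor.get_state(); R=Ro.from_euler('xyz',s['ee_rot']); print('lip',s['eef_pos']+R.apply([.175,0,.0257]),np.degrees(np.arcsin(R.as_matrix()[2,0])))
k=cv2.INTER_CUBIC
a=cv2.resize(d['color'][120:270,220:420],(800,600),interpolation=k)
b=cv2.resize(e['color'][120:280,230:390],None,fx=2.5,fy=2.5,interpolation=k)
im=np.zeros((600,800,3),np.uint8); im[:450,:]=0
im[:300,:400]=a[::2,::2]; im[:400,400:]=b; cv2.imwrite('pics/m1.png',im)
```

```text
{'t': 11.05, 'q': [0.5038, 0.1389, -0.0697, -0.3322, -1.2226, -0.3664], 'eef_pos': [0.5403, 0.2154, 0.3027], 'ee_rot': [3.14, 0.3481, -1.5259], 'force': [0.2719, 0.5224, -4.6538], 'moment': [-1.1983, -0.1002, 0.0485], 'gripper_force': 49.9909, 'width': 0.0177}
lip [0.548  0.0599 0.2201] -19.99068755439557
```

View pics/m1.png

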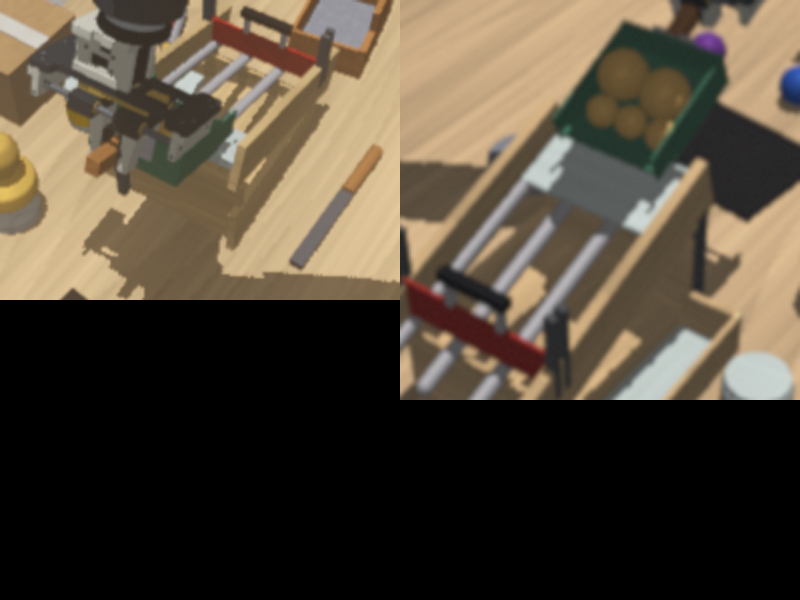

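The view shows the five balls still in the pan, with the pouring lip centred over the head plate, the gate down and the gripper clear. Tipping slowly now.

servo_tool(targets=[{"xyz": [0.2, 0, -0.38], "angular": [0, -2, 0], "claw": 0}, {"xyz": [0.2, 0, -0.38], "angular": [0, -2, 0], "claw": 0}, {"xyz": [0.2, 0, -0.38], "angular": [0, -2, 0], "claw": 0}, {"xyz": [0.17, 0, -0.23], "angular": [0, -1.5, 0], "claw": 0}, {"xyz": [0.07, 0, -0.46], "angular": [0, -1.5, 0], "claw": 0}, {"xyz": [0.05, 0, -0.3], "angular": [0, -1, 0], "claw": 0}, {"xyz": [0.05, 0, -0.3], "angular": [0, -1, 0], "claw": 0}, {"xyz": [0.05, 0, -0.3], "angular": [0, -1, 0], "claw": 0}, {"xyz": [0.05, 0, -0.3], "angular": [0, -1, 0], "claw": 0}, {"xyz": [0.05, 0, -0.3], "angular": [0, -1, 0], "claw": 0}, {"xyz": [0.05, 0, -0.3], "angular": [0, -1, 0], "claw": 0}, {"xyz": [0.05, 0, -0.3], "angular": [0, -1, 0], "claw": 0}, {"xyz": [0.05, 0, -0.3], "angular": [0, -1, 0], "claw": 0}])

```text
t: 12.45
eef_pos: [0.5421, 0.1836, 0.3356]
ee_rot: [-3.141, 0.647, -1.526]
force: [0.3, 0.8, -2.5]
width: 0.0175
gripper_force: 50.0
```

Run:
```python
from h import *
e=grab('scene','s5'); s=monitor.get_state(); R=Ro.from_euler('xyz',s['ee_rot']); print('lip',s['eef_pos']+R.apply([.175,0,.0257]),np.degrees(np.arcsin(R.as_matrix()[2,0])),s['force'])
hsv=cv2.cvtColor(e['color'],cv2.COLOR_BGR2HSV); m=cv2.inRange(hsv,(12,120,60),(26,255,255)); n,_,stt,c=cv2.connectedComponentsWithStats(m)
print([(c[i].round(0).tolist(),int(stt[i,4])) for i in range(1,n) if stt[i,4]>15])
```

```text
lip [0.5477 0.0592 0.2096] -37.11113090798075 [ 1.3159 -0.7354 -2.3734]
[([10.0, 2.0], 21), ([28.0, 6.0], 69), ([40.0, 3.0], 34), ([57.0, 7.0], 168), ([136.0, 24.0], 666), ([22.0, 14.0], 96), ([7.0, 17.0], 139), ([243.0, 41.0], 70), ([230.0, 39.0], 21), ([231.0, 48.0], 20), ([224.0, 50.0], 28), ([216.0, 53.0], 30), ([137.0, 81.0], 20), ([135.0, 86.0], 73), ([120.0, 93.0], 33), ([69.0, 117.0], 285), ([3.0, 109.0], 112), ([114.0, 101.0], 48), ([96.0, 108.0], 47), ([107.0, 109.0], 18), ([79.0, 117.0], 33), ([336.0, 127.0], 27), ([44.0, 132.0], 17), ([18.0, 135.0], 24), ([26.0, 140.0], 85), ([37.0, 138.0], 19), ([5.0, 144.0], 60), ([12.0, 147.0], 23), ([20.0, 150.0], 17), ([8.0, 156.0], 38), ([307.0, 175.0], 272), ([292.0, 193.0], 79), ([409.0, 216.0], 992), ([276.0, 239.0], 177), ([208.0, 252.0], 101), ([306.0, 275.0], 27), ([323.0, 277.0], 87), ([371.0, 291.0], 208), ([178.0, 339.0], 3082), ([322.0, 326.0], 22)]
```

servo_tool(targets=[{"xyz": [0.1, 0, -0.61], "angular": [0, -2, 0], "claw": 0}, {"xyz": [0.1, 0, -0.61], "angular": [0, -2, 0], "claw": 0}, {"xyz": [0.1, 0, -0.61], "angular": [0, -2, 0], "claw": 0}, {"xyz": [0, 0, 0], "angular": [0, 0, 0], "claw": 0}, {"xyz": [0, 0, 0], "angular": [0, 0, 0], "claw": 0}, {"xyz": [0, 0, 0], "angular": [0, 0, 0], "claw": 0}])

```text
t: 13.1
eef_pos: [0.5427, 0.1701, 0.3477]
ee_rot: [-3.141, 0.75, -1.526]
force: [-0.3, -0.1, -2.0]
width: 0.0178
gripper_force: 50.0
```

Run:
```python
from h import *
e=grab('scene','s6'); st()
im=cv2.resize(e['color'][140:320,210:370],(640,600) if 0 else (534,600),interpolation=cv2.INTER_CUBIC); cv2.imwrite('pics/m2.png',im)
```

```text
{'t': 13.15, 'q': [0.123, 0.1589, 0.0424, -0.7562, -1.4324, 0.0231], 'eef_pos': [0.5425, 0.1703, 0.3477], 'ee_rot': [-3.1412, 0.7501, -1.5255], 'force': [0.4054, 0.112, -2.8957], 'moment': [-2.6623, -0.1331, 0.0077], 'gripper_force': 49.9916, 'width': 0.0177}
```

View pics/m2.png

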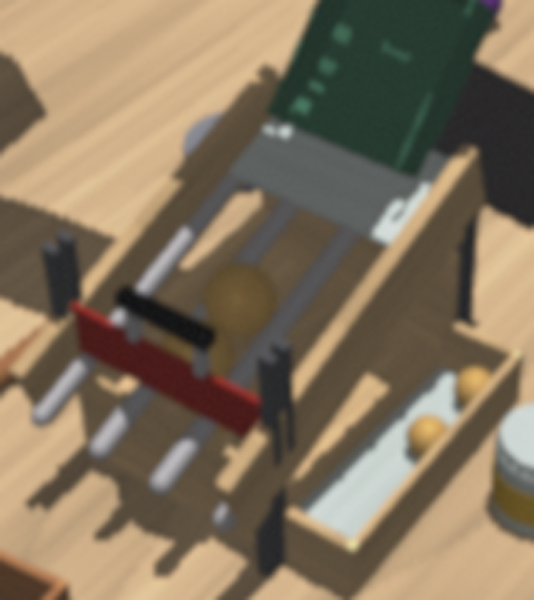

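The pan is empty: two small balls show in the trough at (427,437) and (475,385), and a large ball sits behind the lowered gate at (240,295) with another lower down near (212,350). Returning the pan.

Run:
```python
from h import *
a=plan([.541,.245,.31],[np.pi,0,-1.526],8)
b=plan([.4157,.3613,.25],[np.pi,0,-.122],12,a)
```

```text
8 x xyz cm [-0.67, -0.02, 0.83] ang [-0.0, 5.37, 0.0]
12 x xyz cm [-1.53, 0.21, 0.5] ang [-0.0, 0.0, -6.7]
```

servo_tool(targets=[{"xyz": [-0.67, -0.02, 0.83], "angular": [0, 5.37, 0], "claw": 0}, {"xyz": [-0.67, -0.02, 0.83], "angular": [0, 5.37, 0], "claw": 0}, {"xyz": [-0.67, -0.02, 0.83], "angular": [0, 5.37, 0], "claw": 0}, {"xyz": [-0.67, -0.02, 0.83], "angular": [0, 5.37, 0], "claw": 0}, {"xyz": [-0.67, -0.02, 0.83], "angular": [0, 5.37, 0], "claw": 0}, {"xyz": [-0.67, -0.02, 0.83], "angular": [0, 5.37, 0], "claw": 0}, {"xyz": [-0.67, -0.02, 0.83], "angular": [0, 5.37, 0], "claw": 0}, {"xyz": [-0.67, -0.02, 0.83], "angular": [0, 5.37, 0], "claw": 0}, {"xyz": [-1.53, 0.21, 0.5], "angular": [0, 0, -6.7], "claw": 0}, {"xyz": [-1.53, 0.21, 0.5], "angular": [0, 0, -6.7], "claw": 0}, {"xyz": [-1.53, 0.21, 0.5], "angular": [0, 0, -6.7], "claw": 0}, {"xyz": [-1.53, 0.21, 0.5], "angular": [0, 0, -6.7], "claw": 0}, {"xyz": [-1.53, 0.21, 0.5], "angular": [0, 0, -6.7], "claw": 0}, {"xyz": [-1.53, 0.21, 0.5], "angular": [0, 0, -6.7], "claw": 0}, {"xyz": [-1.53, 0.21, 0.5], "angular": [0, 0, -6.7], "claw": 0}, {"xyz": [-1.53, 0.21, 0.5], "angular": [0, 0, -6.7], "claw": 0}, {"xyz": [-1.53, 0.21, 0.5], "angular": [0, 0, -6.7], "claw": 0}, {"xyz": [-1.53, 0.21, 0.5], "angular": [0, 0, -6.7], "claw": 0}, {"xyz": [-1.53, 0.21, 0.5], "angular": [0, 0, -6.7], "claw": 0}, {"xyz": [-1.53, 0.21, 0.5], "angular": [0, 0, -6.7], "claw": 0}])

```text
t: 15.15
eef_pos: [0.4145, 0.3611, 0.2498]
ee_rot: [-3.14, 0.0, -0.117]
force: [-0.5, -0.2, -1.6]
width: 0.0174
gripper_force: 50.0
```

Run:
```python
from h import *
st(); plan([.4157,.3613,.055],[np.pi,0,-.122],6)
```

```text
{'t': 15.15, 'q': [1.0725, 0.1518, -0.2645, -0.0009, -1.1534, 0.3814], 'eef_pos': [0.4145, 0.3611, 0.2498], 'ee_rot': [-3.1403, 0.0004, -0.1172], 'force': [-0.5493, -0.1602, -1.5546], 'moment': [-0.0121, 0.1945, 0.007], 'gripper_force': 49.99, 'width': 0.0174}
6 x xyz cm [0.02, -0.0, 3.25] ang [-0.01, 0.0, 0.05]
```

servo_tool(targets=[{"xyz": [0.02, 0, 4], "angular": [0, 0, 0], "claw": 0}, {"xyz": [0.02, 0, 4.5], "angular": [0, 0, 0], "claw": 0}, {"xyz": [0.02, 0, 4.5], "angular": [0, 0, 0], "claw": 0}, {"xyz": [0.02, 0, 3.5], "angular": [0, 0, 0], "claw": 0}, {"xyz": [0.02, 0, 1.8], "angular": [0, 0, 0], "claw": 0}, {"xyz": [0.02, 0, 1.2], "angular": [0, 0, 0], "claw": 0}, {"xyz": [0, 0, 0.25], "angular": [0, 0, 0], "claw": 0}, {"xyz": [0, 0, 0.15], "angular": [0, 0, 0], "claw": 0}, {"xyz": [0, 0, 0], "angular": [0, 0, 0], "claw": 0}])

```text
t: 16.05
eef_pos: [0.4171, 0.3609, 0.0521]
ee_rot: [-3.139, -0.001, -0.123]
force: [-1.6, -0.5, 1.9]
width: 0.0178
gripper_force: 50.0
```

servo_tool(targets=[{"xyz": [0, 0, 0.05], "angular": [0, 0, 0], "claw": 0}, {"xyz": [0, 0, 0], "angular": [0, 0, 0], "claw": 4.5}, {"xyz": [0, 0, 0], "angular": [0, 0, 0], "claw": 5}, {"xyz": [0, 0, 0], "angular": [0, 0, 0], "claw": 5}, {"xyz": [0, 0, -2], "angular": [0, 0, 0], "claw": 5}, {"xyz": [0, 0, -4], "angular": [0, 0, 0], "claw": 5}, {"xyz": [0, 0, -4], "angular": [0, 0, 0], "claw": 5}, {"xyz": [0, 0, -1.7], "angular": [0, 0, 8.5], "claw": 5}, {"xyz": [0, 0, -1.7], "angular": [0, 0, 8.5], "claw": 5}, {"xyz": [0, 0, -1.7], "angular": [0, 0, 8.5], "claw": 5}, {"xyz": [0, 0, -1.7], "angular": [0, 0, 8.5], "claw": 5}, {"xyz": [0, 0, -1.7], "angular": [0, 0, 8.5], "claw": 5}, {"xyz": [0, 0, -1.7], "angular": [0, 0, 8.5], "claw": 5}, {"xyz": [0, 0, -1.7], "angular": [0, 0, 8.5], "claw": 5}, {"xyz": [0, 0, -1.7], "angular": [0, 0, 8.5], "claw": 5}, {"xyz": [0, 0, -1.7], "angular": [0, 0, 8.5], "claw": 5}, {"xyz": [0, 0, 0], "angular": [0, 0, 0], "claw": 5}])

```text
t: 17.75
eef_pos: [0.4177, 0.3608, 0.3061]
ee_rot: [-3.138, 0.004, -1.462]
force: [-0.4, 0.9, 0.3]
width: 0.0501
gripper_force: 0.0
```

Run:
```python
from h import *
st(); d=grab('wrist','w3'); grab('side','s7'); e=grab('scene','s8')
plan([.48,-.40,.30],[np.pi,0,-1.47],16)
# pan check on side image: rim corners reprojected, ball colour blobs
hsv=cv2.cvtColor(load('s7')['color'],cv2.COLOR_BGR2HSV); m=cv2.inRange(hsv,(35,60,30),(85,255,255)); n,_,q,c=cv2.connectedComponentsWithStats(m)
print('green',[(q[i].tolist()) for i in range(1,n) if q[i,4]>40])
hsv=cv2.cvtColor(load('side0')['color'],cv2.COLOR_BGR2HSV); m=cv2.inRange(hsv,(35,60,30),(85,255,255)); n,_,q,c=cv2.connectedComponentsWithStats(m)
print('green0',[(q[i].tolist()) for i in range(1,n) if q[i,4]>40])
```

```text
{'t': 17.75, 'q': [1.0676, 0.1198, -0.1734, 0.0006, -1.2727, -0.9593], 'eef_pos': [0.4177, 0.3608, 0.3061], 'ee_rot': [-3.1384, 0.0037, -1.4623], 'force': [-0.4271, 0.8781, 0.2772], 'moment': [0.0695, -0.0632, 0.0364], 'gripper_force': 0.0, 'width': 0.0501}
16 x xyz cm [4.76, 0.12, 0.02] ang [0.0, 0.0, 0.05]
green [[233, 268, 58, 63, 1607]]
green0 [[253, 262, 39, 41, 141], [218, 266, 49, 69, 952]]
```

servo_tool(targets=[{"xyz": [4.76, 0.12, 0], "angular": [0, 0, 0], "claw": 5}, {"xyz": [4.76, 0.12, 0], "angular": [0, 0, 0], "claw": 5}, {"xyz": [4.76, 0.12, 0], "angular": [0, 0, 0], "claw": 5}, {"xyz": [4.76, 0.12, 0], "angular": [0, 0, 0], "claw": 5}, {"xyz": [4.76, 0.12, 0], "angular": [0, 0, 0], "claw": 5}, {"xyz": [4.76, 0.12, 0], "angular": [0, 0, 0], "claw": 5}, {"xyz": [4.76, 0.12, 0], "angular": [0, 0, 0], "claw": 5}, {"xyz": [4.76, 0.12, 0], "angular": [0, 0, 0], "claw": 5}, {"xyz": [4.76, 0.12, 0], "angular": [0, 0, 0], "claw": 5}, {"xyz": [4.76, 0.12, 0], "angular": [0, 0, 0], "claw": 5}, {"xyz": [4.76, 0.12, 0], "angular": [0, 0, 0], "claw": 5}, {"xyz": [4.76, 0.12, 0], "angular": [0, 0, 0], "claw": 5}, {"xyz": [4.76, 0.12, 0], "angular": [0, 0, 0], "claw": 5}, {"xyz": [4.76, 0.12, 0], "angular": [0, 0, 0], "claw": 5}, {"xyz": [4.76, 0.12, 0], "angular": [0, 0, 0], "claw": 5}, {"xyz": [4.76, 0.12, 0], "angular": [0, 0, 0], "claw": 5}, {"xyz": [0, 0, 0], "angular": [0, 0, 0], "claw": 5}, {"xyz": [0, 0, 0], "angular": [0, 0, 0], "claw": 5}])

```text
t: 19.7
eef_pos: [0.4827, -0.3998, 0.3009]
ee_rot: [3.139, 0.003, -1.459]
force: [0.5, 0.2, 0.3]
width: 0.0498
gripper_force: 0.0
```

Run:
```python
from h import *
st(); d=grab('wrist','w4'); e=grab('side','s9')
k=cv2.INTER_CUBIC
im=np.zeros((600,800,3),np.uint8)
im[:350]=cv2.resize(d['color'][:280],(800,350),interpolation=k)   # 1.25
im[355:595,:360]=cv2.resize(load('scene0')['color'][285:395,120:250][:,:],(360,240),interpolation=k) if 0 else cv2.resize(load('scene0')['color'][285:395,120:285],(360,240),interpolation=k)
im[355:595,370:800]=cv2.resize(e['color'][230:350,190:405],(430,240),interpolation=k) # 2x
cv2.imwrite('pics/m3.png',im)
```

```text
{'t': 19.7, 'q': [-0.3813, 0.2543, -0.0163, -0.001, -1.3037, 0.4931], 'eef_pos': [0.4827, -0.3998, 0.3009], 'ee_rot': [3.1389, 0.0025, -1.4593], 'force': [0.519, 0.1893, 0.2664], 'moment': [0.1065, -0.0351, 0.0391], 'gripper_force': 0.0, 'width': 0.0498}
```

View pics/m3.png

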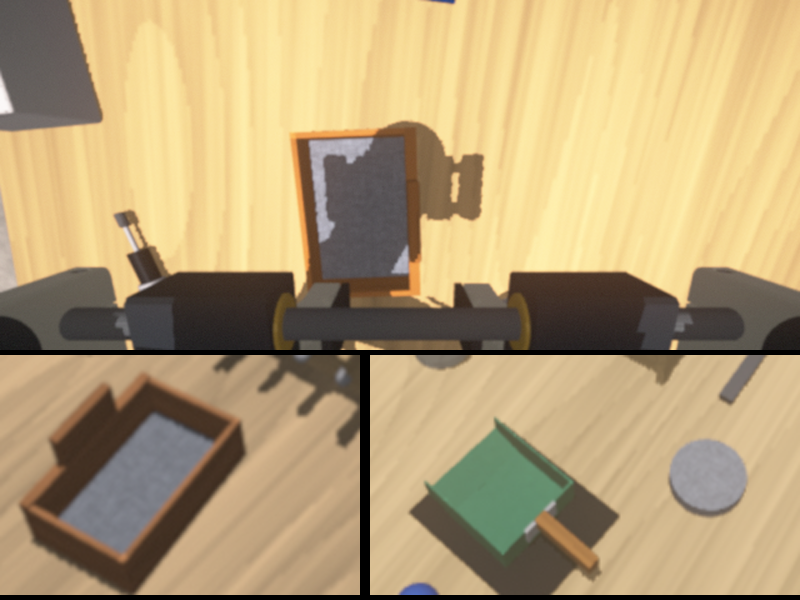

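The last picture shows the pan empty and level on its mat. The box rim is at about (292,133), (415,128), (420,293) in the wrist part, with its grip board on the right, around columns 407–420 and rows 180–258.

```bash
cat > box.py <<'E'
from h import *
from scipy.optimize import least_squares
W=load('w4');S=load('scene0');D=load('side0')
w=lambda x,y:(W,x/1.25,y/1.25); s=lambda x,y:(S,120+x/2.182,285+(y-355)/2.182); c2=lambda x,y:(D,200+x/3.33333,90+y/3.33333)
# box frame: x along (toward world -y), y toward world +x, origin grip
A=(92,124,.06);B=(-92,124,.06);C=(92,-6,.06);E=(-92,-6,.06)
T1=(40,0,.102);T2=(-40,0,.102)
obs=[(w(292,133),A),(w(416,128),C),(w(420,294),E),(w(309,296),B),(w(414,180),T1),(w(416,258),T2),
 (s(25,507),C),(s(126,563),A),(s(243,423),B),(s(145,376),E),(s(112,388),T2),(s(54,439),T1),
 (c2(612,47),A),(c2(724,74),C),(c2(556,142),B)]
def res(p):
    c,sn=np.cos(p[2]),np.sin(p[2]);o=[]
    for (d,u,v),(x,y,z) in obs:
        x/=1000;y/=1000;o+=list((proj(d,[p[0]+c*x-sn*y,p[1]+sn*x+c*y,z])-[u,v])*(1.0))
    return np.array(o)
r=least_squares(res,[.475,-.4,-1.45],loss='soft_l1'); print(r.x); print(r.fun.reshape(-1,2).round(1).tolist())
E
python3 box.py
```

```text
[ 0.4706 -0.4065 -1.4228]
[[-2.4, -1.9], [0.0, -1.8], [0.0, 0.0], [-1.0, 1.5], [-0.8, 0.4], [-0.7, 3.0], [-3.0, -2.2], [-1.4, -0.8], [-1.0, -2.2], [-1.2, -2.2], [-2.3, -2.8], [-1.1, 0.0], [-1.2, -2.4], [0.7, -0.1], [-2.7, 1.2]]
```

```bash
sed -i 's/^r=least/obs0=obs\nobs=obs[:6]\nr=least/' box.py; python3 box.py
python3 - <<'E'
from h import *
plan([.4713,-.4065,.13],[np.pi,0,-1.435],5)
E
```

```text
[ 0.4697 -0.4066 -1.4223]
[[-1.7, -1.9], [0.7, -1.8], [0.7, -0.0], [-0.3, 1.5], [-0.0, 0.3], [0.1, 2.9]]
5 x xyz cm [0.14, 0.25, 3.45] ang [0.01, 0.02, -0.25]
```

servo_tool(targets=[{"xyz": [0.14, 0.27, 3.45], "angular": [0, 0, -0.37], "claw": 6}, {"xyz": [0.14, 0.27, 3.45], "angular": [0, 0, -0.37], "claw": 6}, {"xyz": [0.14, 0.27, 3.45], "angular": [0, 0, -0.37], "claw": 6}, {"xyz": [0.14, 0.27, 3.45], "angular": [0, 0, -0.37], "claw": 6}, {"xyz": [0.14, 0.27, 3.45], "angular": [0, 0, -0.37], "claw": 6}, {"xyz": [0, 0, 2.5], "angular": [0, 0, 0], "claw": 6}, {"xyz": [0, 0, 2.3], "angular": [0, 0, 0], "claw": 6}, {"xyz": [0, 0, 0], "angular": [0, 0, 0], "claw": 3}, {"xyz": [0, 0, 0], "angular": [0, 0, 0], "claw": 0}, {"xyz": [0, 0, 0], "angular": [0, 0, 0], "claw": 0}, {"xyz": [0, 0, 0], "angular": [0, 0, 0], "claw": 0}, {"xyz": [0, 0, 0], "angular": [0, 0, 0], "claw": 0}], force=40)

```text
t: 21.0
eef_pos: [0.4714, -0.4075, 0.0837]
ee_rot: [-3.14, -0.0, -1.426]
force: [-0.2, -0.7, -0.4]
width: 0.0255
gripper_force: 0.0
```

servo_tool(targets=[{"xyz": [0, 0, 0], "angular": [0, 0, 0], "claw": 0}, {"xyz": [0, 0, 0], "angular": [0, 0, 0], "claw": 0}, {"xyz": [0, 0, 0], "angular": [0, 0, 0], "claw": 0}, {"xyz": [0, 0, 0], "angular": [0, 0, 0], "claw": 0}], force=40)

```text
t: 21.4
eef_pos: [0.4708, -0.4075, 0.0829]
ee_rot: [-3.142, 0.001, -1.426]
force: [-1.1, 0.8, 5.4]
width: 0.0117
gripper_force: 40.0
```

Run:
```python
from h import *
S=load('scene0');D=load('side0')
for n,p in dict(pot=(163,275),grA=(302,398),grB=(306,380),grC=(325,327)).items(): print(n,at(S,*p,.0)[:2],at(S,*p,.03)[:2])
for n,p in dict(pot=(434,187),grA=(312,110),grB=(303,140)).items(): print(n,at(D,*p,0.02)[:2])
a=plan([.4708,-.4175,.093],[np.pi,0,-1.426],1)
b=plan([.50,-.43,.093],[np.pi,0,.046],16,a)
c=plan([.5657,-.36,.093],[np.pi,0,.046],6,b)
d=plan([.5657,-.3146,.093],[np.pi,0,.046],5,c)
```

```text
pot [ 0.3152 -0.2843] [ 0.3408 -0.2982]
grA [ 0.8123 -0.333 ] [ 0.8228 -0.3454]
grB [ 0.794  -0.2957] [ 0.8049 -0.3093]
grC [ 0.7464 -0.1615] [ 0.7588 -0.1792]
pot [ 0.3008 -0.2491]
grA [ 0.8154 -0.341 ]
grB [ 0.7543 -0.194 ]
1 x xyz cm [0.99, 0.15, -1.01] ang [-0.0, 0.03, 0.02]
16 x xyz cm [0.21, -0.07, -0.0] ang [-0.0, 0.0, -5.27]
6 x xyz cm [1.15, -1.12, -0.0] ang [0.0, 0.0, 0.0]
5 x xyz cm [0.04, -0.91, -0.0] ang [0.0, 0.0, 0.0]
```

servo_tool(targets=[{"xyz": [0, 0, -0.4], "angular": [0, 0, 0], "claw": 0}, {"xyz": [1, 0.15, -0.4], "angular": [0, 0, 0], "claw": 0}, {"xyz": [0.21, -0.07, 0], "angular": [0, 0, -5.27], "claw": 0}, {"xyz": [0.21, -0.07, 0], "angular": [0, 0, -5.27], "claw": 0}, {"xyz": [0.21, -0.07, 0], "angular": [0, 0, -5.27], "claw": 0}, {"xyz": [0.21, -0.07, 0], "angular": [0, 0, -5.27], "claw": 0}, {"xyz": [0.21, -0.07, 0], "angular": [0, 0, -5.27], "claw": 0}, {"xyz": [0.21, -0.07, 0], "angular": [0, 0, -5.27], "claw": 0}, {"xyz": [0.21, -0.07, 0], "angular": [0, 0, -5.27], "claw": 0}, {"xyz": [0.21, -0.07, 0], "angular": [0, 0, -5.27], "claw": 0}, {"xyz": [0.21, -0.07, 0], "angular": [0, 0, -5.27], "claw": 0}, {"xyz": [0.21, -0.07, 0], "angular": [0, 0, -5.27], "claw": 0}, {"xyz": [0.21, -0.07, 0], "angular": [0, 0, -5.27], "claw": 0}, {"xyz": [0.21, -0.07, 0], "angular": [0, 0, -5.27], "claw": 0}, {"xyz": [0.21, -0.07, 0], "angular": [0, 0, -5.27], "claw": 0}, {"xyz": [0.21, -0.07, 0], "angular": [0, 0, -5.27], "claw": 0}, {"xyz": [0.21, -0.07, 0], "angular": [0, 0, -5.27], "claw": 0}, {"xyz": [0.21, -0.07, 0], "angular": [0, 0, -5.27], "claw": 0}, {"xyz": [0, 0, 0], "angular": [0, 0, 0], "claw": 0}])

```text
t: 23.3
eef_pos: [0.5004, -0.4308, 0.0899]
ee_rot: [-3.141, 0.001, 0.047]
force: [-0.0, 0.5, -3.7]
width: 0.0118
gripper_force: 40.0
```

Run:
```python
from h import *
st(); d=grab('scene','s10')
c=plan([.5657,-.37,.0905],[np.pi,0,.046],6); plan([.5657,-.3146,.0905],[np.pi,0,.046],5,c)
# where box corners and post/bar features should be in the picture: rectify by model overlay check
s=monitor.get_state(); R=Ro.from_euler('xyz',s['ee_rot']); g=s['eef_pos']+R.apply([0,0,.003])
ax=R.as_matrix()[:,0]; ay=-R.as_matrix()[:,1]
im=d['color'].copy()
for k in(-.092,.092):
  for y in(-.006,.124):
    u=proj(d,g+ax*k+ay*y+[0,0,-.018]); print(u.round(1)); 
cv2.imwrite('pics/s10c.png',im)
g1=cv2.cvtColor(d['color'],cv2.COLOR_BGR2HSV)
```

```text
{'t': 23.3, 'q': [-0.4165, 0.4667, -0.2091, -0.001, -0.896, 2.0348], 'eef_pos': [0.5004, -0.4308, 0.0899], 'ee_rot': [-3.1405, 0.0005, 0.0469], 'force': [-0.0214, 0.4917, -3.7066], 'moment': [-0.2249, -0.1437, -0.0505], 'gripper_force': 39.9959, 'width': 0.0118}
6 x xyz cm [1.13, -0.96, -0.01] ang [-0.01, 0.0, -0.02]
5 x xyz cm [0.05, -1.11, -0.0] ang [0.0, 0.0, 0.0]
[129.3 315.7]
[172.7 279.1]
[188.2 357. ]
[230.4 314.7]
```

Run:
```python
from h import *
for f in('scene0','s10'):
    hsv=cv2.cvtColor(load(f)['color'],cv2.COLOR_BGR2HSV)
    print(f,hsv[340:344:2,150:158:4].tolist() if f=='scene0' else '', hsv[200,20].tolist())
    for lo in((5,120,40),(5,140,40)):
        m=cv2.inRange(hsv,lo,(17,255,200)); n,l,q,c=cv2.connectedComponentsWithStats(m)
        print([q[i].tolist() for i in range(1,n) if q[i,4]>250 and 100<c[i][0]<250 and c[i][1]>250])
m[:250]=0; ys,xs=np.where(l==max((i for i in range(1,n) if 100<c[i][0]<250 and c[i][1]>250),key=lambda i:q[i,4]))
for f in(np.argmin(xs),np.argmax(xs),np.argmin(ys),np.argmax(ys)): print(xs[f],ys[f])
```

```text
scene0 [[[13, 118, 67], [13, 120, 66]], [[13, 124, 66], [14, 124, 66]]] [17, 86, 186]
[[130, 294, 101, 98, 3210]]
[]
s10  [17, 86, 216]
[[156, 296, 76, 75, 1596]]
[]
248 251
248 251
248 251
248 251
```

servo_tool(targets=[{"xyz": [1.13, -0.96, 0], "angular": [0, 0, 0], "claw": 0}, {"xyz": [1.13, -0.96, 0], "angular": [0, 0, 0], "claw": 0}, {"xyz": [1.13, -0.96, 0], "angular": [0, 0, 0], "claw": 0}, {"xyz": [1.13, -0.96, 0], "angular": [0, 0, 0], "claw": 0}, {"xyz": [1.13, -0.96, 0], "angular": [0, 0, 0], "claw": 0}, {"xyz": [1.13, -0.96, 0], "angular": [0, 0, 0], "claw": 0}, {"xyz": [0.05, -1.11, 0], "angular": [0, 0, 0], "claw": 0}, {"xyz": [0.05, -1.11, 0], "angular": [0, 0, 0], "claw": 0}, {"xyz": [0.05, -1.11, 0], "angular": [0, 0, 0], "claw": 0}, {"xyz": [0.05, -1.11, 0], "angular": [0, 0, 0], "claw": 0}, {"xyz": [0.05, -1.11, 0], "angular": [0, 0, 0], "claw": 0}, {"xyz": [0, 0, 0], "angular": [0, 0, 0], "claw": 0}, {"xyz": [0, 0, 0.4], "angular": [0, 0, 0], "claw": 0}, {"xyz": [0, 0, 0.3], "angular": [0, 0, 0], "claw": 0}, {"xyz": [0, 0, 0], "angular": [0, 0, 0], "claw": 0}])

```text
t: 24.85
eef_pos: [0.5653, -0.3147, 0.0831]
ee_rot: [-3.141, 0.0, 0.045]
force: [0.5, 0.9, -3.8]
width: 0.0118
gripper_force: 40.0
```

servo_tool(targets=[{"xyz": [0, 0, 0.1], "angular": [0, 0, 0], "claw": 0}, {"xyz": [0, 0, 0], "angular": [0, 0, 0], "claw": 0}])

```text
t: 25.05
eef_pos: [0.5654, -0.3147, 0.0829]
ee_rot: [-3.141, 0.0, 0.045]
force: [-1.0, 0.2, 0.6]
width: 0.0114
gripper_force: 40.0
```

servo_tool(targets=[{"xyz": [0, 0, 0], "angular": [0, 0, 0], "claw": 4}, {"xyz": [0, 0, 0], "angular": [0, 0, 0], "claw": 4}, {"xyz": [0, 0, 0], "angular": [0, 0, 0], "claw": 4}, {"xyz": [0, 0, -2], "angular": [0, 0, 0], "claw": 4}, {"xyz": [0, 0, -5], "angular": [0, 0, 0], "claw": 4}, {"xyz": [0, 0, -5], "angular": [0, 0, 0], "claw": 4}, {"xyz": [0, 0, -5], "angular": [0, 0, 0], "claw": 4}, {"xyz": [0, 0, -4.5], "angular": [0, 0, 0], "claw": 4}, {"xyz": [0.04, -3.8, 0], "angular": [0, 0, 0], "claw": 4}, {"xyz": [0.04, -3.8, 0], "angular": [0, 0, 0], "claw": 4}, {"xyz": [0.04, -3.8, 0], "angular": [0, 0, 0], "claw": 4}, {"xyz": [0.04, -3.8, 0], "angular": [0, 0, 0], "claw": 4}, {"xyz": [0, 0, 0], "angular": [0, 0, 0], "claw": 4}])

```text
t: 26.35
eef_pos: [0.5601, -0.1591, 0.2983]
ee_rot: [-3.14, -0.001, 0.049]
force: [0.9, 0.1, 1.3]
width: 0.0398
gripper_force: 0.0
```

Run:
```python
from h import *
plan([.5598,-.1627,.195],[np.pi,0,.047],4); d=grab('scene','s11')
hsv=cv2.cvtColor(d['color'],cv2.COLOR_BGR2HSV)
m=cv2.inRange(hsv,(5,115,40),(17,255,200)); n,l,q,c=cv2.connectedComponentsWithStats(m)
print([q[i].tolist() for i in range(1,n) if q[i,4]>100 and 150<c[i][0]<350 and c[i][1]>230])
import math
g=np.array([.5654,-.3147]);ax=np.array([math.cos(.046),math.sin(.046)]);ay=np.array([-ax[1],ax[0]])
for k in(-.092,.092):
  for y in(-.006,.124): print(k,y,proj(d,np.r_[g+ax*k+ay*y,.06]).round(1))
b=np.array([.561,-.2127])
for k in(-.084,-.028,.028,.084): print(proj(d,np.r_[b+ax*k,.088]).round(1))
```

```text
4 x xyz cm [-0.02, 0.09, 2.58] ang [-0.02, -0.02, 0.03]
[[201, 240, 20, 20, 110], [190, 268, 96, 83, 2893]]
-0.092 -0.006 [189.1 299.4]
-0.092 0.124 [226.9 265.1]
0.092 -0.006 [250.  337.4]
0.092 0.124 [286.1 298.2]
[222.  264.2]
[239.7 274.1]
[258.  284.4]
[277.1 295.1]
```

The box sits as modelled, with its blob at columns 190–286 against a prediction of 189–286. Now gripping the gate.

servo_tool(targets=[{"xyz": [0, 0.05, 2.58], "angular": [0, 0, 0], "claw": 4}, {"xyz": [0, 0.05, 2.58], "angular": [0, 0, 0], "claw": 4}, {"xyz": [0, 0.05, 2.58], "angular": [0, 0, 0], "claw": 4}, {"xyz": [0, 0.05, 2.58], "angular": [0, 0, 0], "claw": 4}, {"xyz": [0, 0, 0], "angular": [0, 0, 0], "claw": 4}])

```text
t: 26.9
eef_pos: [0.5581, -0.1651, 0.1909]
ee_rot: [-3.14, 0.006, 0.044]
force: [-0.7, -0.0, -0.5]
width: 0.0402
gripper_force: 0.0
```

servo_tool(targets=[{"xyz": [0, 0, 0], "angular": [0, 0, 0], "claw": 4}, {"xyz": [0, 0, 0], "angular": [0, 0, 0], "claw": 4}])

```text
t: 27.1
eef_pos: [0.5612, -0.165, 0.196]
ee_rot: [-3.141, -0.002, 0.046]
force: [-0.1, -0.0, -0.0]
width: 0.0397
gripper_force: 0.0
```

Close on the grip bar, correcting 2 mm in y.

servo_tool(targets=[{"xyz": [0, -0.23, 0], "angular": [0, 0, 0], "claw": 0}, {"xyz": [0, 0, 0], "angular": [0, 0, 0], "claw": 0}, {"xyz": [0, 0, 0], "angular": [0, 0, 0], "claw": 0}, {"xyz": [0, 0, 0], "angular": [0, 0, 0], "claw": 0}, {"xyz": [0, 0, 0], "angular": [0, 0, 0], "claw": 0}, {"xyz": [0, 0, 0], "angular": [0, 0, 0], "claw": 0}], force=25)

```text
t: 27.7
eef_pos: [0.5603, -0.1626, 0.1949]
ee_rot: [3.142, -0.0, 0.046]
force: [-0.9, -4.5, 2.2]
width: 0.0137
gripper_force: 25.0
```

servo_tool(targets=[{"xyz": [0, 0, -0.4], "angular": [0, 0, 0], "claw": 0}, {"xyz": [0, 0, -0.8], "angular": [0, 0, 0], "claw": 0}, {"xyz": [0, 0, -1], "angular": [0, 0, 0], "claw": 0}, {"xyz": [0, 0, -1], "angular": [0, 0, 0], "claw": 0}, {"xyz": [0, 0, -1], "angular": [0, 0, 0], "claw": 0}, {"xyz": [0, 0, -1], "angular": [0, 0, 0], "claw": 0}, {"xyz": [0, 0, -0.8], "angular": [0, 0, 0], "claw": 0}, {"xyz": [0, 0, -0.2], "angular": [0, 0, 0], "claw": 0}, {"xyz": [0, 0, 0], "angular": [0, 0, 0], "claw": 0}, {"xyz": [0, 0, 0], "angular": [0, 0, 0], "claw": 0}, {"xyz": [0, 0, 0], "angular": [0, 0, 0], "claw": 0}, {"xyz": [0, 0, 0], "angular": [0, 0, 0], "claw": 0}, {"xyz": [0, 0, 0], "angular": [0, 0, 0], "claw": 0}, {"xyz": [0, 0, 0], "angular": [0, 0, 0], "claw": 0}, {"xyz": [0, 0, 0], "angular": [0, 0, 0], "claw": 0}, {"xyz": [0, 0, 0], "angular": [0, 0, 0], "claw": 0}, {"xyz": [0, 0, 0], "angular": [0, 0, 0], "claw": 0}, {"xyz": [0, 0, 0], "angular": [0, 0, 0], "claw": 0}])

```text
t: 29.5
eef_pos: [0.5603, -0.1626, 0.2565]
ee_rot: [-3.142, -0.0, 0.046]
force: [-0.0, -4.7, 0.1]
width: 0.014
gripper_force: 25.0
```

```bash
cat > balls.py <<'E'
from h import *
import sys
T=sys.argv[1]
for n in('scene','side'):
    d=grab(n,T+n); hsv=cv2.cvtColor(d['color'],cv2.COLOR_BGR2HSV)
    # brass: compare against reference hue of balls in pan
    ref=cv2.cvtColor(load('scene0' if n=='scene' else 'side0')['color'],cv2.COLOR_BGR2HSV)
    u=(355,180) if n=='scene' else (258,313); print(n,'ref',ref[u[1],u[0]].tolist())
    m=cv2.inRange(hsv,(15,125,70),(26,255,255)); c=cv2.connectedComponentsWithStats(cv2.morphologyEx(m,cv2.MORPH_OPEN,np.ones((3,3))))
    q,ce=c[2],c[3]
    print([(q[i,:2].tolist(),q[i,2:4].tolist(),int(q[i,4])) for i in range(1,c[0]) if q[i,4]>25 and 180<ce[i][0]<420 and ce[i][1]>60])
E
python3 balls.py a
```

```text
scene ref [18, 131, 105]
[([393, 193], [31, 43], 934), ([335, 249], [22, 24], 174), ([358, 285], [27, 12], 187), ([227, 288], [31, 34], 442)]
side ref [21, 153, 205]
[([352, 139], [22, 16], 136), ([254, 174], [20, 9], 126), ([206, 186], [32, 40], 970), ([393, 193], [17, 21], 146), ([274, 309], [30, 28], 310)]
```

Run:
```python
from h import *
d=load('aside');s=load('ascene')
ax=np.array([np.cos(.046),np.sin(.046)]);ay=np.array([-ax[1],ax[0]]);b=np.array([.561,-.2127])
P=lambda x,y,z:np.r_[b+ax*x+ay*y,z]
for n,p in dict(boxmid=(0,-.043,.033),lane_gate=(0,.08,.088+.008+.023+.02),laneL=(-.056,.08,.139),laneR=(.056,.08,.139),mid=(0,.15,.16)).items(): print(n,'side',proj(d,P(*p)).round(),'scene',proj(s,P(*p)).round())
# circles + diff against earlier frame
for n,im,ref in(('scene',s,load('s6')),('side',d,load('side0'))):
    df=cv2.absdiff(im['color'],ref['color']).max(2); 
    for x,y,w,h in([(215,275,60,60),(240,200,80,60)] if n=='scene' else [(340,125,60,40),(300,120,110,70)]):
        sub=im['color'][y:y+h,x:x+w]; g=cv2.resize(cv2.cvtColor(sub,cv2.COLOR_BGR2GRAY),None,fx=4,fy=4,interpolation=cv2.INTER_CUBIC)
        c=cv2.HoughCircles(g,cv2.HOUGH_GRADIENT,1,30,param1=80,param2=22,minRadius=28,maxRadius=50)
        print(n,(x,y),None if c is None else [(round(float(a)/4+x),round(float(e)/4+y),round(float(r)/4,1),im['color'][int(e/4+y),int(a/4+x)].tolist()) for a,e,r in c[0] if e/4+y<400])
```

```text
boxmid side [362. 149.] scene [239. 306.]
lane_gate side [346. 149.] scene [269. 244.]
laneL side [363. 156.] scene [251. 235.]
laneR side [330. 142.] scene [288. 253.]
mid side [335. 159.] scene [286. 221.]
scene (215, 275) None
scene (240, 200) None
side (340, 125) None
side (300, 120) None
```

Run:
```python
from h import *
for f in('s6','s11','ascene'):
    hsv=cv2.cvtColor(load(f)['color'],cv2.COLOR_BGR2HSV); print(f,hsv[228,282].tolist(),hsv[243,270].tolist(),'lane brass px',cv2.countNonZero(cv2.inRange(hsv[195:255,250:320],(14,140,30),(26,255,255))))
hsv=cv2.cvtColor(load('ascene')['color'],cv2.COLOR_BGR2HSV)
m=cv2.inRange(hsv,(15,125,60),(26,255,255))
for y in range(282,328,2): print(''.join('#' if v else '.' for v in m[y,215:275]), )
hs=cv2.cvtColor(load('aside')['color'],cv2.COLOR_BGR2HSV); m=cv2.inRange(hs,(15,125,50),(26,255,255))
for y in range(128,166,2): print(''.join('#' if v else '.' for v in m[y,330:400]))
```

```text
s6 [19, 129, 109] [90, 9, 27] lane brass px 0
s11 [18, 127, 114] [120, 20, 25] lane brass px 0
ascene [18, 91, 104] [1, 168, 76] lane brass px 0
............................................................
............................................................
.............................#.#...#........................
.............................####.#####.....................
...........................#########.###....................
.........................################.#.................
........................#################.##................
........................####################................
.......................####################.................
........................#################...................
........................#################...................
................##..#....###############....................
..........###############.###########.......................
............#############...................................
...............###########..................................
.................##########.............
[... 1096 characters left out ...]
....................#####...#######.#..............#..###....
.....##....................#####.......###.................#.###......
.......................#######.........##.................####.##.....
......................#####................................#####......
...................######.................................##.#.#......
.................................##.....................##.####.......
...............................####....................#..###.........
.................................##....................#####..........
.......................................................####...........
......................................................#.#.............
```

The large ball has left the lane (pixel 282,228 changed), and two brass shapes are now in the box at (248,300) and (235,314). Pushing the gate down.

servo_tool(targets=[{"xyz": [0, 0, 0.4], "angular": [0, 0, 0], "claw": 0}, {"xyz": [0, 0, 0.9], "angular": [0, 0, 0], "claw": 0}, {"xyz": [0, 0, 1], "angular": [0, 0, 0], "claw": 0}, {"xyz": [0, 0, 1], "angular": [0, 0, 0], "claw": 0}, {"xyz": [0, 0, 1], "angular": [0, 0, 0], "claw": 0}, {"xyz": [0, 0, 1], "angular": [0, 0, 0], "claw": 0}, {"xyz": [0, 0, 0.6], "angular": [0, 0, 0], "claw": 0}, {"xyz": [0, 0, 0.3], "angular": [0, 0, 0], "claw": 0}, {"xyz": [0, 0, 0.2], "angular": [0, 0, 0], "claw": 0}, {"xyz": [0, 0, 0], "angular": [0, 0, 0], "claw": 0}], force=15)

```text
t: 30.6
eef_pos: [0.5604, -0.1626, 0.1936]
ee_rot: [3.141, -0.001, 0.046]
force: [-3.1, -3.9, 11.5]
width: 0.0138
gripper_force: 15.0
```

servo_tool(targets=[{"xyz": [0, 0, 0.2], "angular": [0, 0, 0], "claw": 0}, {"xyz": [0, 0, 0], "angular": [0, 0, 0], "claw": 0}, {"xyz": [0, 0, 0], "angular": [0, 0, 0], "claw": 4}, {"xyz": [0, 0, 0], "angular": [0, 0, 0], "claw": 4}, {"xyz": [0, 0, 0], "angular": [0, 0, 0], "claw": 4}, {"xyz": [0, 0, -2], "angular": [0, 0, 0], "claw": 4}, {"xyz": [0, 0, -4], "angular": [0, 0, 0], "claw": 4}, {"xyz": [0, 0, -4], "angular": [0, 0, 0], "claw": 4}, {"xyz": [0, 0, -4], "angular": [0, 0, 0], "claw": 4}, {"xyz": [0, -4, -1], "angular": [0, 0, 0], "claw": 4}, {"xyz": [0, -4, 0], "angular": [0, 0, 0], "claw": 4}, {"xyz": [0, -4, 0], "angular": [0, 0, 0], "claw": 4}, {"xyz": [0, 0, 0], "angular": [0, 0, 0], "claw": 4}, {"xyz": [0, 0, 0], "angular": [0, 0, 0], "claw": 4}])

```text
t: 32.0
eef_pos: [0.5545, -0.0412, 0.34]
ee_rot: [-3.141, 0.001, 0.048]
force: [-0.4, 0.4, 0.1]
width: 0.0399
gripper_force: 0.0
```

Run:
```python
from h import *
st(); d=grab('wrist','wf'); e=grab('scene','sf'); 
ax=np.array([np.cos(.046),np.sin(.046)]);ay=np.array([-ax[1],ax[0]]);b=np.array([.561,-.2127])
P=lambda x,y,z:np.r_[b+ax*x+ay*y,z]
def blobs(d,lo,reg,amin):
    m=cv2.inRange(cv2.cvtColor(d['color'],cv2.COLOR_BGR2HSV),lo,(26,255,255)); n,l,q,c=cv2.connectedComponentsWithStats(m)
    x0,y0,x1,y1=reg
    return [(c[i].round().tolist(),q[i,2:].tolist()) for i in range(1,n) if q[i,4]>amin and x0<c[i][0]<x1 and y0<c[i][1]<y1]
print('trough wrist corners',[proj(d,P(x,y,.05)).round().tolist() for x in(.1,.16) for y in(.04,.25)])
print('wrist',blobs(d,(15,125,70),(0,0,640,230),60))
print('scene',blobs(e,(15,125,70),(200,200,380,340),40))
# gate down? red gate blob and grip
for f in('s6','s11','sf'):
    h=cv2.cvtColor(load(f)['color'],cv2.COLOR_BGR2HSV); m=cv2.inRange(h,(0,150,50),(6,255,255))|cv2.inRange(h,(172,150,50),(180,255,255)); ys,xs=np.where(m[215:285,225:300]); print(f,xs.min()+225,xs.max()+225,ys.min()+215,ys.max()+215,len(xs),round(ys.mean()+215,2))
h=cv2.cvtColor(e['color'],cv2.COLOR_BGR2HSV)
print('lane',h[228,282].tolist())
```

```text
{'t': 32.0, 'q': [0.2772, 0.1159, -0.1017, -0.0011, -1.3537, 1.3419], 'eef_pos': [0.5545, -0.0412, 0.34], 'ee_rot': [-3.1407, 0.0007, 0.0481], 'force': [-0.3693, 0.3645, 0.0924], 'moment': [-0.107, -0.0004, -0.0174], 'gripper_force': 0.0, 'width': 0.0399}
trough wrist corners [[413.0, 105.0], [268.0, 104.0], [417.0, 59.0], [266.0, 59.0]]
wrist [([132.0, 21.0], [105, 52, 3612]), ([304.0, 37.0], [50, 26, 309]), ([421.0, 43.0], [18, 17, 222]), ([284.0, 81.0], [68, 26, 1263]), ([496.0, 120.0], [65, 39, 240]), ([471.0, 171.0], [47, 32, 1134]), ([430.0, 177.0], [5, 19, 73]), ([373.0, 189.0], [30, 12, 85]), ([502.0, 212.0], [19, 23, 66]), ([351.0, 224.0], [25, 7, 65])]
scene [([346.0, 261.0], [23, 25, 175]), ([370.0, 291.0], [27, 15, 198]), ([244.0, 301.0], [35, 38, 556])]
s6 232 287 231 269 594 251.62
s11 232 287 231 269 590 251.42
sf 232 287 231 269 581 251.76
lane [17, 89, 100]
```

Run:
```python
from h import *
d=load('wf');e=load('sf')
ax=np.array([np.cos(.046),np.sin(.046)]);ay=np.array([-ax[1],ax[0]]);b=np.array([.561,-.2127])
P=lambda x,y,z:np.r_[b+ax*x+ay*y,z]
for x in(-.056,0,.056):
    for y,z in((.082,.135),(.136,.15)): u=proj(d,P(x,y,z));v=proj(e,P(x,y,z)); h=cv2.cvtColor(d['color'],cv2.COLOR_BGR2HSV);g=cv2.cvtColor(e['color'],cv2.COLOR_BGR2HSV);g0=cv2.cvtColor(load('s6')['color'],cv2.COLOR_BGR2HSV);i=lambda a:tuple(a.round().astype(int)[::-1]); print(x,y,'wrist',u.round(),h[i(u)].tolist() if u[1]<400 else '','scene',v.round(),g[i(v)].tolist(),'at pour',g0[i(v)].tolist())
print('box wrist',[proj(d,P(x,y,.033)).round().tolist() for x in(-.08,.08) for y in(.01,-.09)])
m=cv2.inRange(cv2.cvtColor(d['color'],cv2.COLOR_BGR2HSV),(15,110,60),(26,255,255))
for y in range(140,240,3): print(''.join('#' if q else '.' for q in m[y,430:550:2]))
```

```text
-0.056 0.082 wrist [391. 227.] [17, 119, 116] scene [251. 235.] [150, 6, 45] at pour [150, 5, 56]
-0.056 0.136 wrist [351. 231.] [17, 121, 112] scene [265. 218.] [17, 76, 91] at pour [17, 86, 192]
0 0.082 wrist [394. 184.] [16, 122, 127] scene [269. 244.] [0, 16, 48] at pour [0, 5, 49]
0 0.136 wrist [352. 186.] [17, 121, 129] scene [283. 227.] [18, 90, 99] at pour [18, 127, 104]
0.056 0.082 wrist [397. 138.] [19, 120, 232] scene [288. 254.] [18, 25, 52] at pour [12, 24, 53]
0.056 0.136 wrist [353. 138.] [23, 104, 250] scene [301. 236.] [18, 87, 94] at pour [17, 89, 95]
box wrist [[419.0, 219.0], [479.0, 219.0], [428.0, 119.0], [494.0, 119.0]]
.......................................##.#.................
.......................................#.#..................
.........................................#..................
..........................................########..........
...................................................#........
....................###.....................................
................#############.............#.......#.........
...............#######
[... 924 characters left out ...]
.....#..###....#.............
...................................##.....#.................
...................................##.......................
...................................#........................
...................................#........................
...................................#........................
...................................#........................
.....................................#......................
.......................................##...................
..........................................##................
............................................##..............
............................................................
```

Three small balls show in the trough and two large ones in the box. The lanes are clear, the gate is down, and the pan is on its mat. Handing in.

```bash
python3 -c "
from station import order
print(order.job_done())"
```

```text
the job is handed in; nothing more can be done
None
```

The job is done and handed in after about 32 s of robot time: the three small balls are in the trough, the two large ones in the box, the gate is fully down, and the empty pan is level on its mat.

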